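# Throw the interlocked supply levers in the order they allow

### The arm

A 7-joint arm with a two-finger parallel gripper is mounted at the origin on the work surface. World frame = base frame: x ahead of the robot, y to its left, z up, the work surface at z = 0. Lengths are in m, angles in rad, forces in N, time in s.
With the tool pointing down it reaches from about 0.4 to 0.9 m from the base axis. Payload 5.5 kg.
Tool frame: the origin (TCP) lies at the very end of the fingers, on their centre line; the grasp point (between the pads) lies hold_point_z behind it (hold_point_z is the distance from the TCP to the grasp point, in m); z points along the fingers, y is the line along which they close (so a half turn about z gives the same grasp; the last joint's range is limited). The gripper opens to 85 mm and grips with 20 to 120 N. Pads are 22 mm wide; open, the fingers measure 114 mm over their backs; the gripper's body (76 mm by 85 mm) begins 54 mm behind the grasp point. The pads swing forward as they close: fully open they stand 13 mm farther back than shut.
Start: joints at [1.456, 0.501, -0.427, 1.55, 0.221, 1.138, -0.21], TCP at [0.24, -0.604, 0.201] pointing down, gripper open.
Joint ranges: [-2.88, 2.88], [-0.31, 2.03], [-1.54, 1.56], [0.2, 2.42], [-1.41, 4.55], [0.19, 2.02], [-2.57, 2.57]. Speed limits (rad/s): [2.57, 2.57, 3.14, 3.14, 3.14, 3.14, 3.14].

### API

Orientations are given as a unit quaternion [w, x, y, z].
In Python, from workcell import * gives the robot as it stands. The module is installed in compiled form; this text tells all that it offers.
- The arm moves only by the tool move_arm, never from a script. Its argument "motion" is a list of rows, each a list of 3 entries, a list of its own where there are three numbers: the opening, from 0 (shut) to 1 (fully open), then the shift along the tool's x, y, z in m, then the turn, a rotation vector about the tool's x, y, z in degrees. In form: [[gripper, [x, y, z], [wx, wy, wz]], ...]. A call has 1 to 20 rows; each row is the pose to reach, as a shift and turn from the pose commanded when the call began, along the tool's axes at that moment; what a row does not reach only later rows make up. A row lasts 1/8 s, in which the tool goes at most 62.5 mm and 10.7 degrees, less where a joint would pass 70% of its speed; a pose out of reach is approached as far as the arm can. A call with a gripper value outside its range is refused whole. The fingers move at their own pace and stop on an object; "force" is the grip in N (left out, the last holds). Time passes only in rows, so rows that repeat a pose let the fingers close. It gives the time, the measured TCP pose, the force, the opening and the grip force at its end, in the units of the state.
- observe(): the state, without advancing time (a new reading comes with each control period).
- camera(name): name is "side" or "top" or "wrist"; returns a dict with "color" (420x560x3 uint8, red, green, blue), "depth" (420x560 float32, m along the optical axis (not along the pixel's ray), 0 where there is no reading), "camera_matrix" (3x3 intrinsics, pixels), "pose" (4x4, takes a point from camera to world coordinates). Camera axes: x right, y down, z forward; pixel columns grow to the right and rows downward; lengths in m; the calibration is good to about 2 mm. The wrist camera is an equidistant fisheye: a pixel r from the principal point sees the ray r / f radians off the axis. A picture is of the moment at which its call begins.
- finish_job(): hands the job in; it is judged then, once.
The state is a dict: "t": time; "joint_pos": joint angles; "qd": joint speeds; "tau": joint torques, N m; "tcp_pos": TCP position; "ee_rot": TCP orientation; "contact_force": force on the tool from outside, world axes, zero at the start; "torque": the same for the moment, N m; "width": finger opening in m; "grip_force": force on a finger pad.
Only numpy, scipy, OpenCV 4.12 (cv2) and the standard library are available. Lean on these libraries where they do the work, as an engineer would, in place of code of your own. Each camera call takes 0.05 s, during which the arm holds its last target. There are 200 camera calls.

### The job

Switch on the rice cooker's supply at the white switch bank on the ledge: put all three black levers fully over to the far side, then slide the steel locking tab behind them fully home to the left. The levers are interlocked and go over only in one order, which is not marked and changes every time, so feel gently which one is free and never force one that is blocked; leave the other things on the ledge undisturbed.

Things in the scene. Friction and masses are not known exactly. Their poses are not given: they have to be found in the camera images.
- bank: white switch box, grey top, fixed to the ledge: 180 deep (x) x 260 wide (y) x 60 high. Origin: centre of underside; x to the far side, y left, z up. Three equal black levers left to right, hinged at x -20, y +80/0/-80, z 55 (mm); locking slide behind at x +60. Unseen interlock: one order only, new every time; each lever frees the next once past 0.85 rad, the last frees the slide. Over 20 N on any part damages it
- lever_left (a joint): left lever, paddle 10 thick (x) x 20 wide (y), 60 mm from hinge (along bank y) to tip. 0 = leaning 0.5 rad to the near side (starts 0 to 0.05), 0.5 upright, 0.97 to 1.04 = over, on a rubber stop; stays where left. Free: even friction 0.1 N m (2 N at the tip, 3 to 6 N halfway down). Blocked: stops at about 0.13 rad (7 mm at the tip) on a stiff spring, about 1.2 N/mm at the tip; rests at 0.13 to 0.2
- lever_mid (a joint): middle lever, same shape, values and behaviour as the left lever
- lever_right (a joint): right lever, same shape, values and behaviour as the left lever
- lever_left_tip (a point): tip of the left (bank y = +80 mm) lever, centre of its upper end, 108 mm above the ledge when leaning to either side
- lever_mid_tip (a point): tip of the middle (bank y = 0) lever, centre of its upper end, 108 mm above the ledge when leaning to either side
- lever_right_tip (a point): tip of the right (bank y = -80 mm) lever, centre of its upper end, 108 mm above the ledge when leaning to either side
- lock_slide (a joint): the locking slide behind the levers: steel strip with an upright tab, slides along the bank's +y (left). 0 = open (as found), 0.038 = home, where it meets a rubber stop (1.8 N/mm). Friction 2.2 N; stays where left. While a lever is not over it moves only 5 mm and then meets a spring of 1.2 N/mm
- lock_slide_tab (a point): centre of the upper end of the slide's tab, 99 mm above the ledge; the tab is 18 mm (x) by 10 mm (y) and stands 38 mm above the bank's top; push it on its right (-y) face. At value 0 it is at x = +60, y = -25 mm of the bank
- lunch_box: closed pink lunch box 126 x 186 x 62 mm, bystander; origin at the centre of its underside
- paddle: steel rice paddle lying flat, 205 mm long, 56 mm wide, bystander behind the bank; origin on its underside where the handle meets the blade, x along it to the blade
- soup_spoon: white ceramic soup spoon, 125 mm long, 15 mm high, bystander in front of the bank; origin under its bowl, handle to -x
- glass_cup: glass cup, 68 mm across, 90 mm high, bystander standing at the right end of the bank; origin at the centre of its underside
- tea_tin: steel tea tin, 68 mm across, 100 mm high, bystander; origin at the centre of its underside
- rice_bowl: blue rice bowl, 112 mm across, 55 mm high, bystander; origin at the centre of its underside

How it is judged:
By the outcome, as a careful person would: the job done as asked, in the order asked, and still so for the second after the job is handed in, with the robot touching nothing.
It also fails if it takes over 61 s, if anything falls off the work surface, if the arm or the gripper's body presses on something with over 40 N, if the wrist force passes 120 N, or if a joint passes its speed limit or range.

## Working session

There is one attempt and no reset: what is moved stays moved. The work goes in short steps, Python scripts to look and compute and a tool call to move; the robot and the scene stay as the last step left them, time stands still between calls to the robot, and variables do not carry over. Pictures are saved under pics/ and viewed, at most 10 in all, crops included, and the job is handed in when it is done.

Besides the shell and the picture viewer there is one more tool, called after "Call:" by a JSON object that holds its "api" and its "payload". move_arm: Moves the arm, as the interface text tells. Its arguments: {"type":"object","properties":{"motion":{"type":"array"},"force":{"type":"number"}},"required":["motion"]}

```bash
mkdir -p pics
python3 - <<'E'
from workcell import *
import cv2,numpy as np
s=observe(); print({k:np.round(v,3).tolist() for k,v in s.items()})
for n in("top","side"):
    c=camera(n); cv2.imwrite(f"pics/{n}1.png",c["color"][:,:,::-1]); np.savez(f"{n}1.npz",**c)
    print(n,np.round(c["camera_matrix"],1).tolist(),np.round(c["pose"],3).tolist())
E
```

```text
{'t': 0.0, 'joint_pos': [1.456, 0.502, -0.427, 1.551, 0.221, 1.138, -0.21], 'qd': [-0.001, -0.0, -0.001, -0.001, -0.001, 0.001, 0.0], 'tau': [0.001, -56.952, -5.816, -28.094, 0.011, 0.012, 0.0], 'tcp_pos': [0.239, -0.603, 0.2], 'ee_rot': [-0.001, 0.982, 0.188, -0.0], 'contact_force': [-0.082, -0.363, 0.141], 'torque': [0.011, -0.017, -0.018], 'grip_force': 0.0, 'width': 0.085}
top [[520.5, 0.0, 279.3], [0.0, 520.5, 210.7], [0.0, 0.0, 1.0]] [[0.018, -0.984, 0.177, 0.322], [-1.0, -0.02, -0.011, 0.007], [0.014, -0.177, -0.984, 1.596], [0.0, 0.0, 0.0, 1.0]]
side [[420.1, 0.0, 286.7], [0.0, 420.1, 208.6], [0.0, 0.0, 1.0]] [[-0.925, -0.197, 0.324, 0.116], [-0.378, 0.528, -0.76, 1.118], [-0.022, -0.826, -0.563, 0.903], [0.0, 0.0, 0.0, 1.0]]
```

View pics/top1.png

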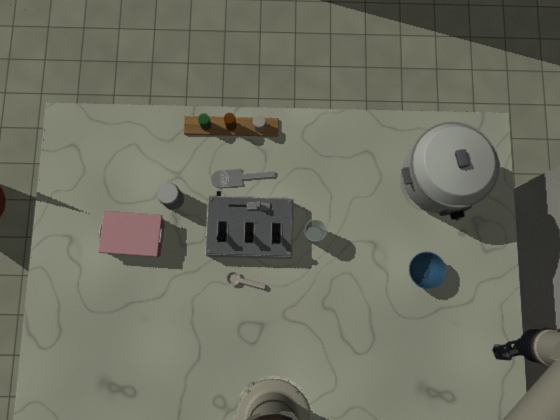

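View pics/side1.png

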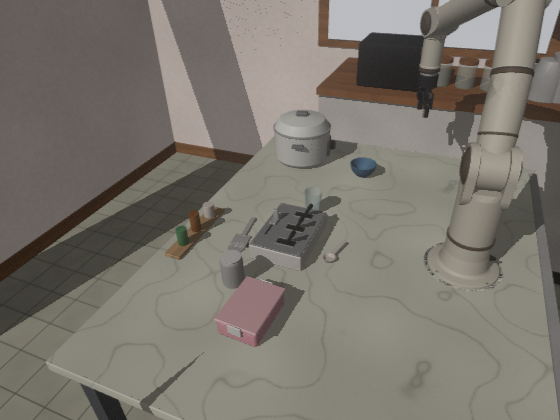

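The top view shows the bank at about (207–293, 198–258), levers near (222/249/276, 232), the slide tab near (255–270, 206), the cup at (316,231), the spoon at (245,281) and the paddle at (240,178). The robot base is at the bottom, so far is up in the image. Next I'll measure the bank from depth.

```bash
cat > h.py <<'E'
import numpy as np
def cloud(c):
    K,P,d=c["camera_matrix"],c["pose"],c["depth"]
    v,u=np.indices(d.shape)
    p=np.stack([(u-K[0,2])/K[0,0]*d,(v-K[1,2])/K[1,1]*d,d],-1)
    w=p@P[:3,:3].T+P[:3,3]; w[d==0]=np.nan
    return w
E
python3 - <<'E'
from h import *
import cv2
c=np.load("top1.npz"); w=cloud(c); w2=w[185:270,195:305]
m=(w2[...,2]>.05)&(w2[...,2]<.070)
n,l,st,_=cv2.connectedComponentsWithStats(m.astype(np.uint8)); k=1+st[1:,4].argmax(); b=w2[l==k]
r=cv2.minAreaRect((b[:,:2]*1000).astype(np.float32)); print("bank",r,np.median(b[:,2]),len(b))
print(cv2.boxPoints(r))
t=w2[(w2[...,2]>.085)]; print(np.round(t[t[:,1].argsort()],3).tolist()[::4])
g=c["color"].astype(int).sum(-1)[185:270,195:305]; dk=((g<60)&(w2[...,2]>.055)).astype(np.uint8)
n,l,st,ce=cv2.connectedComponentsWithStats(dk)
for i in range(1,n):
    if st[i,4]>15: q=w2[l==i]; j=q[:,2]>np.nanmax(q[:,2])-.012; print("dark",st[i],np.nanmax(q[:,2]),q[j].mean(0),q.min(0),q.max(0))
# wide objects heights
for nm,(a,b_,c_,d_) in dict(cup=(215,250,300,335),tin=(175,215,150,190),spoon=(270,295,225,272),paddle=(165,190,208,280)).items():
    q=w[a:b_,c_:d_].reshape(-1,3); q=q[q[:,2]>.008]; print(nm,np.nanmin(q,0),np.nanmax(q,0))
E
```

```text
bank ((552.4850463867188, 78.61140441894531), (260.0132751464844, 180.38999938964844), 89.6637191772461) 0.06016483534590811 4850
[[461.52856  -50.863617]
 [641.9154   -51.922363]
 [643.4415   208.08643 ]
 [463.0547   209.14517 ]]
[[0.502, -0.01, 0.107], [0.511, -0.01, 0.105], [0.522, -0.007, 0.087], [0.51, -0.007, 0.112], [0.507, -0.004, 0.109], [0.502, -0.002, 0.105], [0.518, -0.001, 0.095], [0.507, 0.001, 0.111], [0.522, 0.002, 0.089], [0.51, 0.004, 0.106], [0.501, 0.007, 0.108], [0.513, 0.007, 0.108], [0.507, 0.01, 0.106], [0.613, 0.05, 0.102], [0.62, 0.05, 0.098], [0.611, 0.053, 0.096], [0.605, 0.056, 0.096], [0.604, 0.056, 0.087], [0.503, 0.07, 0.106], [0.519, 0.071, 0.096], [0.512, 0.073, 0.109], [0.508, 0.076, 0.112], [0.515, 0.076, 0.108], [0.509, 0.079, 0.108], [0.523, 0.08, 0.091], [0.514, 0.082, 0.108], [0.511, 0.085, 0.11], [0.506, 0.085, 0.103], [0.502, 0.087, 0.111], [0.504, 0.148, 0.108], [0.518, 0.15, 0.093], [0.505, 0.151, 0.105], [0.522, 0.153, 0.086], [0.513, 0.154, 0.107], [0.507, 0.156, 0.111], [0.513, 0.157, 0.106], [0.521, 0.159, 0.09], [0.503, 0.16, 0.096], [
[... 181 characters left out ...]
.10802946] [0.50157755 0.14778672 0.05612144] [0.56171648 0.16902959 0.11544302]
dark [ 50  38   8  19 130] 0.11524511003141891 [0.50858333 0.07786335 0.10860691] [0.50239589 0.06905511 0.05558358] [0.56034295 0.08986176 0.11524511]
dark [ 77  39   8  19 125] 0.11257766828300309 [ 0.50758441 -0.00125673  0.10805784] [ 0.50130535 -0.01033311  0.05559386] [0.55873357 0.00994705 0.11257767]
cup [ 0.50394787 -0.18033436  0.00806847] [ 0.59799821 -0.07507073  0.0988025 ]
tin [0.58062039 0.27333833 0.00802421] [0.71150125 0.38520769 0.10891615]
spoon [0.36320851 0.02246271 0.008013  ] [0.41960178 0.14968335 0.02408128]
paddle [ 0.67939777 -0.00461718  0.00803068] [0.7470595  0.20603444 0.01759034]
```

Call:
{"api": "move_arm", "payload": {"motion": [[0,[0.427,-0.477,0.03],[0,0,21.7]],[0,[0.427,-0.477,0.03],[0,0,21.7]],[0,[0.427,-0.477,0.03],[0,0,21.7]],[0,[0.427,-0.477,0.03],[0,0,21.7]],[0,[0.427,-0.477,0.03],[0,0,21.7]],[0,[0.427,-0.477,0.03],[0,0,21.7]],[0,[0.427,-0.477,0.03],[0,0,21.7]],[0,[0.427,-0.477,0.03],[0,0,21.7]],[0,[0.427,-0.477,0.03],[0,0,21.7]],[0,[0.427,-0.477,0.03],[0,0,21.7]],[0,[0.427,-0.477,0.03],[0,0,21.7]],[0,[0.427,-0.477,0.03],[0,0,21.7]],[0,[0.427,-0.477,0.03],[0,0,21.7]],[0,[0.427,-0.477,0.03],[0,0,21.7]],[0,[0.427,-0.477,0.03],[0,0,21.7]],[0,[0.427,-0.477,0.03],[0,0,21.7]]], "force": 60}}

```text
t: 2.1
tcp_pos: [0.4606, -0.0039, 0.1711]
ee_rot: [0.0, 1.0, -0.001, 0.0]
contact_force: [0.9, 0.6, 0.1]
width: -0.0002
grip_force: 0.0
```

Call:
{"api": "move_arm", "payload": {"motion": [[0,[0,0,0.04],[0,0,0]],[0,[0.005,0,0.076],[0,0,0]],[0,[0.017,0,0.076],[0,0,0]],[0,[0.017,0,0.076],[0,0,0]]]}}

```text
t: 2.6
tcp_pos: [0.4798, -0.0029, 0.0962]
ee_rot: [-0.0, 1.0, -0.001, 0.001]
contact_force: [-0.1, 0.3, 0.4]
width: -0.0001
grip_force: 0.0
```

Run:
```python
from workcell import *
import cv2
c=camera("wrist"); cv2.imwrite("pics/w1.png",c["color"][:,:,::-1]); print(observe()["contact_force"])
```

```text
[0.50932535 0.53189393 1.47505471]
```

View pics/w1.png

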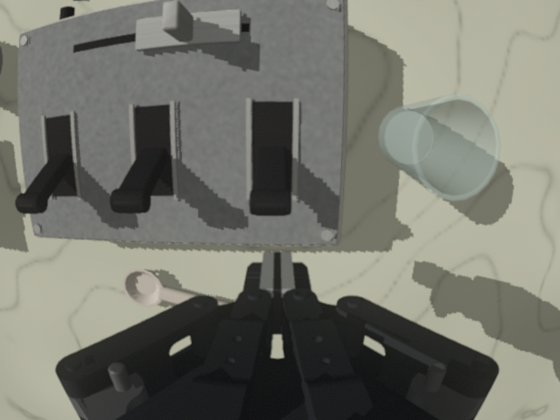

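The fingers (278,255) stand just in front of the right lever (tip at 270,205), with no contact yet. I'll probe it gently.

Call:
{"api": "move_arm", "payload": {"motion": [[0,[0.004,0,0],[0,0,0]],[0,[0.008,0,0],[0,0,0]],[0,[0.011,0,0],[0,0,0]],[0,[0.014,0,0],[0,0,0]],[0,[0.016,0,0],[0,0,0]],[0,[0.018,0,0],[0,0,0]],[0,[0.018,0,0],[0,0,0]]]}}

```text
t: 3.52
tcp_pos: [0.4958, -0.0033, 0.095]
ee_rot: [-0.0, 1.0, -0.0, -0.0]
contact_force: [0.1, -0.1, 0.6]
width: 0.0
grip_force: 0.0
```

Call:
{"api": "move_arm", "payload": {"motion": [[0,[0.002,0,0],[0,0,0]],[0,[0.003,0,0],[0,0,0]],[0,[0.003,0,0],[0,0,0]]]}}

```text
t: 3.9
tcp_pos: [0.4988, -0.0033, 0.095]
ee_rot: [-0.0, 1.0, -0.0, 0.0]
contact_force: [-0.2, -0.6, 0.5]
width: -0.0002
grip_force: 0.0
```

Call:
{"api": "move_arm", "payload": {"motion": [[0,[0.002,0,0],[0,0,0]],[0,[0.004,0,0],[0,0,0]],[0,[0.004,0,0],[0,0,0]]]}}

```text
t: 4.28
tcp_pos: [0.503, -0.0033, 0.095]
ee_rot: [-0.0, 1.0, -0.0, 0.0]
contact_force: [0.3, 0.9, 0.5]
width: -0.0001
grip_force: 0.0
```

Run:
```python
from workcell import *
import cv2
c=camera("wrist"); cv2.imwrite("pics/w2.png",cv2.resize(c["color"][150:350,180:380,::-1],(600,600))); print(observe()["contact_force"])
```

```text
[0.46854627 0.80891919 0.01447534]
```

View pics/w2.png

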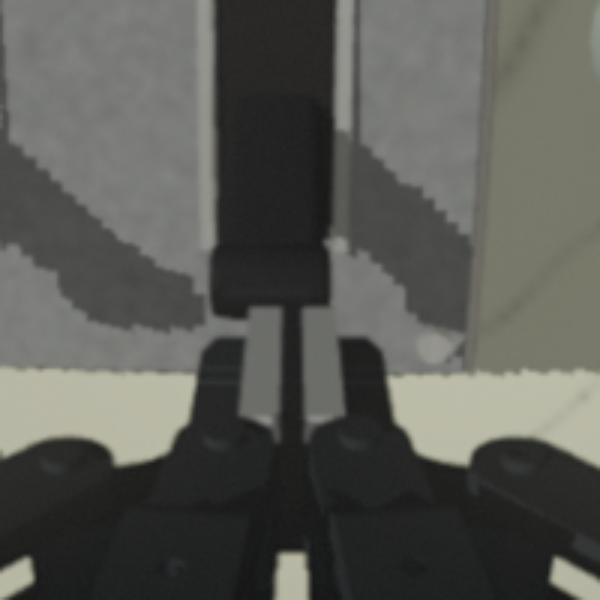

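The pad tips end at crop (285,308) and the lever's near edge is at (270,310), so they are about to touch. I'll continue in small steps.

Call:
{"api": "move_arm", "payload": {"motion": [[0,[0.002,0,0],[0,0,0]],[0,[0.003,0,0],[0,0,0]],[0,[0.003,0,0],[0,0,0]]]}}

```text
t: 4.7
tcp_pos: [0.5058, -0.0033, 0.095]
ee_rot: [-0.0, 1.0, -0.0, 0.0]
contact_force: [-0.0, -0.5, 0.0]
width: -0.0003
grip_force: 0.0
```

Call:
{"api": "move_arm", "payload": {"motion": [[0,[0.002,0,0],[0,0,0]],[0,[0.003,0,0],[0,0,0]],[0,[0.003,0,0],[0,0,0]]]}}

```text
t: 5.08
tcp_pos: [0.5088, -0.0033, 0.095]
ee_rot: [-0.0, 1.0, -0.0, 0.0]
contact_force: [-0.1, -0.1, -0.3]
width: 0.0001
grip_force: 0.0
```

Run:
```python
from workcell import *
import cv2
from h import *
c=camera("wrist"); cv2.imwrite("pics/w3.png",cv2.resize(c["color"][130:330,180:380,::-1],(600,600)))
s=camera("side"); w=cloud(s); np.savez("s3.npz",**s)
cv2.imwrite("pics/s3.png",cv2.resize(s["color"][130:280,230:380,::-1],(600,600),interpolation=cv2.INTER_CUBIC))
print(observe()["contact_force"], observe()["tcp_pos"])
```

```text
[-0.42748456  0.01514108 -1.10079653] [ 0.50872547 -0.00329525  0.09501796]
```

View pics/s3.png

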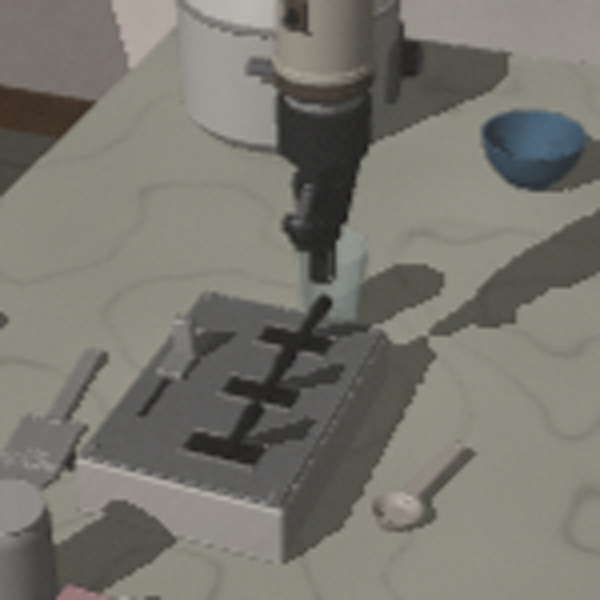

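View pics/w3.png

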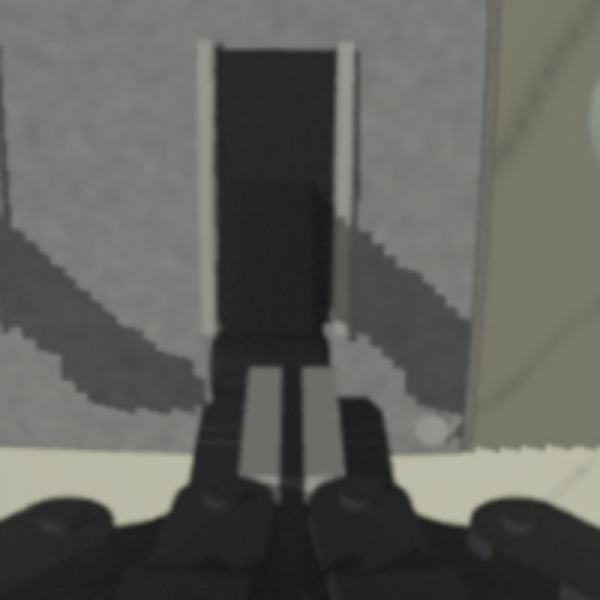

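The side crop shows the finger end at (322,283) above the lever tip (325,300), and the wrist crop shows the pads over the lever. So the real finger end sits higher than assumed. I'll measure its height.

Run:
```python
from h import *
w=cloud(np.load("s3.npz"))
for v in range(190,212,2): print(v,[np.round(w[v,u],3).tolist() for u in (308,310,312)])
import workcell; print([k for k in dir(workcell) if not k.startswith('_')], getattr(workcell,'hold_point_z',None))
```

```text
190 [[0.497, 0.049, 0.199], [0.498, 0.027, 0.187], [0.497, 0.011, 0.177]]
192 [[0.504, 0.031, 0.18], [0.499, 0.026, 0.178], [0.498, 0.009, 0.169]]
194 [[0.513, 0.005, 0.155], [0.505, 0.008, 0.159], [0.499, 0.005, 0.158]]
196 [[0.511, 0.011, 0.151], [0.503, 0.013, 0.154], [0.501, -0.001, 0.147]]
198 [[0.512, 0.007, 0.141], [0.506, 0.005, 0.141], [0.5, 0.001, 0.14]]
200 [[0.512, 0.005, 0.132], [0.506, 0.005, 0.133], [0.498, 0.005, 0.135]]
202 [[0.546, -0.088, 0.058], [0.536, -0.083, 0.063], [0.529, -0.085, 0.064]]
204 [[0.544, -0.083, 0.053], [0.509, -0.005, 0.11], [0.503, -0.01, 0.108]]
206 [[0.51, 0.011, 0.112], [0.503, 0.012, 0.113], [0.501, -0.004, 0.104]]
208 [[0.512, 0.005, 0.099], [0.503, 0.01, 0.104], [0.53, -0.09, 0.034]]
210 [[0.512, 0.007, 0.092], [0.52, -0.038, 0.061], [0.514, -0.04, 0.061]]
['MotionError', 'camera', 'finish_job', 'hold_point_z', 'observe'] 0.0187
```

Call:
{"api": "move_arm", "payload": {"motion": [[0,[-0.02,0,0],[0,0,0]],[0,[-0.032,0,0],[0,0,0]],[0,[-0.032,0,0.008],[0,0,0]],[0,[-0.032,0,0.014],[0,0,0]],[0,[-0.032,0,0.02],[0,0,0]],[0,[-0.032,0,0.02],[0,0,0]]]}}

```text
t: 5.92
tcp_pos: [0.4765, -0.0031, 0.0743]
ee_rot: [-0.0, 1.0, -0.0, -0.001]
contact_force: [-0.0, -0.5, -0.7]
width: 0.0001
grip_force: 0.0
```

Run:
```python
from workcell import *
from h import *
o=observe(); print(o["tcp_pos"],o["contact_force"])
w=cloud(camera("side"))
for v in range(196,218,2): print(v,[np.round(w[v,u],3).tolist() for u in (316,318,320,322)])
```

```text
[ 0.4764788  -0.00310267  0.07429689] [-0.03077009 -0.48287863 -0.73940489]
196 [[0.468, 0.056, 0.187], [0.465, 0.043, 0.181], [0.468, 0.014, 0.163], [0.466, -0.0, 0.155]]
198 [[0.474, 0.037, 0.168], [0.466, 0.04, 0.171], [0.467, 0.018, 0.157], [0.463, 0.007, 0.151]]
200 [[0.483, 0.008, 0.14], [0.47, 0.029, 0.156], [0.465, 0.022, 0.152], [0.467, -0.005, 0.136]]
202 [[0.483, 0.008, 0.132], [0.476, 0.009, 0.134], [0.471, 0.003, 0.131], [0.466, -0.004, 0.128]]
204 [[0.483, 0.01, 0.125], [0.477, 0.006, 0.124], [0.471, 0.004, 0.124], [0.466, -0.004, 0.12]]
206 [[0.483, 0.009, 0.116], [0.476, 0.008, 0.117], [0.47, 0.005, 0.117], [0.466, -0.005, 0.112]]
208 [[0.516, -0.091, 0.037], [0.514, -0.11, 0.025], [0.47, 0.003, 0.108], [0.51, -0.148, 0.002]]
210 [[0.499, -0.043, 0.063], [nan, nan, nan], [0.513, -0.132, 0.002], [0.505, -0.131, 0.005]]
212 [[0.497, -0.036, 0.059], [0.49, -0.035, 0.062], [0.483, -0.039, 0.061], [0.475, -0.035, 0.066]]
214 [[0.491, -0.017, 0.065], [0.485, -0.023, 0.062], [0.479, -0.025, 0.063], [0.473, -0.031, 0.06]]
216 [[0.488, -0.009, 0.062], [0.481, -0.009, 0.064], [0.475, -0.014, 0.062], [0.47, -0.02, 0.06]]
```

The real finger end is about 32 mm above the reported TCP, so I'll lower it accordingly and probe.

Call:
{"api": "move_arm", "payload": {"motion": [[0,[0,0,0.006],[0,0,0]],[0,[0,0,0.012],[0,0,0]],[0,[0.006,0,0.012],[0,0,0]],[0,[0.012,0,0.012],[0,0,0]],[0,[0.016,0,0.012],[0,0,0]],[0,[0.018,0,0.012],[0,0,0]],[0,[0.018,0,0.012],[0,0,0]]]}}

```text
t: 6.85
tcp_pos: [0.4946, -0.0033, 0.063]
ee_rot: [0.0, 1.0, -0.0, -0.0]
contact_force: [-3.2, -0.1, 2.1]
width: -0.0003
grip_force: 1.3
```

Call:
{"api": "move_arm", "payload": {"motion": [[0,[0.002,0,0],[0,0,0]],[0,[0.003,0,0],[0,0,0]],[0,[0.003,0,0],[0,0,0]]]}}

```text
t: 7.22
tcp_pos: [0.4963, -0.0034, 0.0628]
ee_rot: [0.0, 1.0, -0.0, -0.001]
contact_force: [-6.4, -0.1, 4.8]
width: -0.0001
grip_force: 3.0
```

Call:
{"api": "move_arm", "payload": {"motion": [[0,[0.002,0,0],[0,0,0]],[0,[0.003,0,0],[0,0,0]],[0,[0.003,0,0],[0,0,0]]]}}

```text
t: 7.6
tcp_pos: [0.4981, -0.0035, 0.0626]
ee_rot: [0.0, 1.0, -0.0, -0.002]
contact_force: [-8.9, -0.1, 5.3]
width: -0.0003
grip_force: 4.3
```

Right is blocked. Next I'll try the middle lever.

Call:
{"api": "move_arm", "payload": {"motion": [[0,[-0.025,0,0],[0,0,0]],[0,[-0.04,-0.02,0],[0,0,0]],[0,[-0.04,-0.075,0],[0,0,0]],[0,[-0.025,-0.081,0],[0,0,0]],[0,[-0.018,-0.081,0],[0,0,0]],[0,[-0.012,-0.081,0],[0,0,0]],[0,[-0.008,-0.081,0],[0,0,0]],[0,[-0.006,-0.081,0],[0,0,0]],[0,[-0.006,-0.081,0],[0,0,0]]]}}

```text
t: 8.72
tcp_pos: [0.4943, 0.0768, 0.0628]
ee_rot: [0.0, 1.0, -0.001, -0.0]
contact_force: [-2.5, -1.4, 1.4]
width: 0.0
grip_force: 1.2
```

Call:
{"api": "move_arm", "payload": {"motion": [[0,[0.002,0,0],[0,0,0]],[0,[0.003,0,0],[0,0,0]],[0,[0.003,0,0],[0,0,0]]]}}

```text
t: 9.1
tcp_pos: [0.4968, 0.0774, 0.0628]
ee_rot: [0.0, 1.0, -0.0, -0.001]
contact_force: [-4.3, -2.2, 4.5]
width: 0.0
grip_force: 2.6
```

Call:
{"api": "move_arm", "payload": {"motion": [[0,[0.002,0,0],[0,0,0]],[0,[0.003,0,0],[0,0,0]],[0,[0.003,0,0],[0,0,0]]]}}

```text
t: 9.48
tcp_pos: [0.4985, 0.0776, 0.0626]
ee_rot: [0.001, 1.0, -0.0, -0.002]
contact_force: [-7.1, -1.3, 5.4]
width: -0.0002
grip_force: 4.0
```

Middle is blocked too, so left should be free.

Call:
{"api": "move_arm", "payload": {"motion": [[0,[-0.025,0,0],[0,0,0]],[0,[-0.04,-0.02,0],[0,0,0]],[0,[-0.04,-0.075,0],[0,0,0]],[0,[-0.025,-0.08,0],[0,0,0]],[0,[-0.018,-0.08,0],[0,0,0]],[0,[-0.012,-0.08,0],[0,0,0]],[0,[-0.006,-0.08,0],[0,0,0]],[0,[-0.003,-0.08,0],[0,0,0]],[0,[0,-0.08,0],[0,0,0]],[0,[0,-0.08,0],[0,0,0]]]}}

```text
t: 10.72
tcp_pos: [0.5012, 0.1573, 0.063]
ee_rot: [0.0, 1.0, -0.001, 0.0]
contact_force: [-1.1, -1.4, 0.8]
width: 0.0001
grip_force: 0.7
```

Call:
{"api": "move_arm", "payload": {"motion": [[0,[0.003,0,0],[0,0,0]],[0,[0.006,0,0],[0,0,0]],[0,[0.006,0,0],[0,0,0]]]}}

```text
t: 11.1
tcp_pos: [0.5076, 0.1579, 0.0632]
ee_rot: [-0.0, 1.0, -0.0, 0.001]
contact_force: [-0.9, -0.7, -0.1]
width: -0.0001
grip_force: 0.4
```

Left is free, so I'll push it over.

Call:
{"api": "move_arm", "payload": {"motion": [[0,[0.004,0,0],[0,0,0]],[0,[0.008,0,0],[0,0,0]],[0,[0.012,0,0],[0,0,0]],[0,[0.016,0,0],[0,0,0]],[0,[0.02,0,0],[0,0,0]],[0,[0.023,0,0],[0,0,0]],[0,[0.025,0,0],[0,0,0]],[0,[0.025,0,0],[0,0,0]]]}}

```text
t: 12.1
tcp_pos: [0.5321, 0.1576, 0.0628]
ee_rot: [-0.0, 1.0, -0.001, 0.0]
contact_force: [-1.3, -0.4, -0.7]
width: -0.0001
grip_force: 0.9
```

Call:
{"api": "move_arm", "payload": {"motion": [[0,[0.002,0,0],[0,0,0]],[0,[0.003,0,0],[0,0,0]],[0,[0.003,0,0],[0,0,0]]]}}

```text
t: 12.48
tcp_pos: [0.5351, 0.1576, 0.0631]
ee_rot: [0.0, 1.0, -0.001, 0.0]
contact_force: [-2.5, -0.7, -0.2]
width: 0.0
grip_force: 1.0
```

Call:
{"api": "move_arm", "payload": {"motion": [[0,[0.002,0,0],[0,0,0]],[0,[0.003,0,0],[0,0,0]],[0,[0.003,0,0],[0,0,0]]]}}

```text
t: 12.85
tcp_pos: [0.5379, 0.1577, 0.063]
ee_rot: [0.0, 1.0, -0.0, 0.0]
contact_force: [-3.0, 0.0, -0.4]
width: -0.0002
grip_force: 1.2
```

Call:
{"api": "move_arm", "payload": {"motion": [[0,[0.001,0,0],[0,0,0]],[0,[0.002,0,0],[0,0,0]],[0,[0.002,0,0],[0,0,0]]]}}

```text
t: 13.22
tcp_pos: [0.5394, 0.1576, 0.0628]
ee_rot: [0.0, 1.0, -0.0, -0.0]
contact_force: [-5.0, -0.5, -0.7]
width: 0.0001
grip_force: 2.0
```

Call:
{"api": "move_arm", "payload": {"motion": [[0,[0.001,0,0],[0,0,0]],[0,[0.0015,0,0],[0,0,0]],[0,[0.0015,0,0],[0,0,0]]]}}

```text
t: 13.6
tcp_pos: [0.5404, 0.1576, 0.0626]
ee_rot: [0.0, 1.0, -0.0, -0.001]
contact_force: [-5.8, 0.5, -1.4]
width: -0.0003
grip_force: 2.4
```

Call:
{"api": "move_arm", "payload": {"motion": [[0,[-0.03,0,0],[0,0,0]],[0,[-0.066,0.0,0],[0,0,0]],[0,[-0.075,0.04,0],[0,0,0]],[0,[-0.066,0.08,0],[0,0,0]],[0,[-0.056,0.08,0],[0,0,0]],[0,[-0.05,0.08,0],[0,0,0]],[0,[-0.046,0.08,0],[0,0,0]],[0,[-0.043,0.08,0],[0,0,0]],[0,[-0.043,0.08,0],[0,0,0]]]}}

```text
t: 14.72
tcp_pos: [0.4969, 0.0789, 0.0627]
ee_rot: [-0.0, 1.0, 0.001, -0.001]
contact_force: [-4.4, 1.2, 2.5]
width: -0.0004
grip_force: 2.2
```

Run:
```python
from workcell import *
from h import *
o=observe(); print(o["tcp_pos"],o["contact_force"])
for n in("top","side"):
    w=cloud(camera(n)); q=w.reshape(-1,3)
    q=q[(abs(q[:,1]-.158)<.013)&(q[:,0]>.47)&(q[:,0]<.60)&(q[:,2]>.066)&(q[:,2]<.125)]
    print(n,len(q)); t=q[q[:,2]>q[:,2].max()-.012]; print(t.mean(0),q.max(0))
    xz=q[:,[0,2]]-[.5325,.055]; print("angle",np.round(np.degrees(np.arctan2(xz[:,0],xz[:,1])).mean(),1), "val",.5+np.arctan2(xz[:,0],xz[:,1]).mean())
```

```text
[0.49690048 0.07889597 0.0626864 ] [-4.40661949  1.20172029  2.51475347]
top 11
[0.56409391 0.14784481 0.09965004] [0.59973899 0.16896047 0.09965004]
angle -20.3 val 0.145820528463172
side 87
[0.5578782  0.16113355 0.1069702 ] [0.5675514  0.17069154 0.11166369]
angle 23.5 val 0.9103302895796141
```

Left is over and the middle lever is still blocked, so I'll go to the right one.

Call:
{"api": "move_arm", "payload": {"motion": [[0,[-0.025,0,0],[0,0,0]],[0,[-0.035,0.04,0],[0,0,0]],[0,[-0.025,0.08,0],[0,0,0]],[0,[-0.014,0.08,0],[0,0,0]],[0,[-0.006,0.08,0],[0,0,0]],[0,[-0.002,0.08,0],[0,0,0]],[0,[0.002,0.08,0],[0,0,0]],[0,[0.002,0.08,0],[0,0,0]]]}}

```text
t: 15.82
tcp_pos: [0.5, -0.0013, 0.0628]
ee_rot: [-0.0, 1.0, 0.0, -0.0]
contact_force: [-1.5, 0.9, 1.1]
width: 0.0001
grip_force: 0.9
```

Call:
{"api": "move_arm", "payload": {"motion": [[0,[0.003,0,0],[0,0,0]],[0,[0.003,0,0],[0,0,0]]]}}

```text
t: 16.08
tcp_pos: [0.5035, -0.0019, 0.063]
ee_rot: [-0.0, 1.0, -0.0, 0.0]
contact_force: [-2.1, 1.1, 0.8]
width: 0.0001
grip_force: 0.8
```

Right is free (2 N, not rising). I'll push it over to TCP x ≈ 0.539.

Call:
{"api": "move_arm", "payload": {"motion": [[0,[0.004,0,0],[0,0,0]],[0,[0.008,0,0],[0,0,0]],[0,[0.012,0,0],[0,0,0]],[0,[0.016,0,0],[0,0,0]],[0,[0.02,0,0],[0,0,0]],[0,[0.024,0,0],[0,0,0]],[0,[0.028,0,0],[0,0,0]],[0,[0.031,0,0],[0,0,0]],[0,[0.033,0,0],[0,0,0]],[0,[0.033,0,0],[0,0,0]]]}}

```text
t: 17.32
tcp_pos: [0.5366, -0.0022, 0.063]
ee_rot: [-0.0, 1.0, -0.0, 0.0]
contact_force: [-2.2, 0.5, -0.6]
width: 0.0002
grip_force: 1.0
```

Call:
{"api": "move_arm", "payload": {"motion": [[0,[0.002,0,0],[0,0,0]],[0,[0.003,0,0],[0,0,0]],[0,[0.003,0,0],[0,0,0]]]}}

```text
t: 17.7
tcp_pos: [0.5383, -0.0023, 0.0627]
ee_rot: [0.0, 1.0, -0.0, -0.001]
contact_force: [-5.0, -0.2, -0.8]
width: 0.0003
grip_force: 2.1
```

Call:
{"api": "move_arm", "payload": {"motion": [[0,[0.001,0,0],[0,0,0]],[0,[0.002,0,0],[0,0,0]],[0,[0.002,0,0],[0,0,0]]]}}

```text
t: 18.08
tcp_pos: [0.5394, -0.0023, 0.0624]
ee_rot: [0.0, 1.0, -0.0, -0.002]
contact_force: [-7.2, 0.1, -0.3]
width: -0.0
grip_force: 2.5
```

Call:
{"api": "move_arm", "payload": {"motion": [[0,[-0.03,0,0],[0,0,0]],[0,[-0.066,0.0,0],[0,0,0]],[0,[-0.075,-0.04,0],[0,0,0]],[0,[-0.066,-0.08,0],[0,0,0]],[0,[-0.056,-0.08,0],[0,0,0]],[0,[-0.05,-0.08,0],[0,0,0]],[0,[-0.046,-0.08,0],[0,0,0]],[0,[-0.042,-0.08,0],[0,0,0]],[0,[-0.039,-0.08,0],[0,0,0]],[0,[-0.039,-0.08,0],[0,0,0]]]}}

```text
t: 19.32
tcp_pos: [0.5022, 0.0771, 0.0628]
ee_rot: [0.0, 1.0, -0.001, -0.0]
contact_force: [-2.7, -1.1, 0.4]
width: -0.0
grip_force: 0.8
```

Call:
{"api": "move_arm", "payload": {"motion": [[0,[0.003,0,0],[0,0,0]],[0,[0.003,0,0],[0,0,0]]]}}

```text
t: 19.58
tcp_pos: [0.5056, 0.0776, 0.063]
ee_rot: [0.0, 1.0, -0.001, 0.0]
contact_force: [-1.4, -1.7, 0.4]
width: 0.0
grip_force: 0.7
```

Call:
{"api": "move_arm", "payload": {"motion": [[0,[0.004,0,0],[0,0,0]],[0,[0.008,0,0],[0,0,0]],[0,[0.012,0,0],[0,0,0]],[0,[0.016,0,0],[0,0,0]],[0,[0.02,0,0],[0,0,0]],[0,[0.024,0,0],[0,0,0]],[0,[0.028,0,0],[0,0,0]],[0,[0.031,0,0],[0,0,0]],[0,[0.031,0,0],[0,0,0]]]}}

```text
t: 20.7
tcp_pos: [0.5368, 0.0776, 0.0631]
ee_rot: [-0.0, 1.0, -0.001, 0.0]
contact_force: [-1.5, 0.1, -0.0]
width: 0.0001
grip_force: 0.8
```

Call:
{"api": "move_arm", "payload": {"motion": [[0,[0.002,0,0],[0,0,0]],[0,[0.003,0,0],[0,0,0]],[0,[0.003,0,0],[0,0,0]]]}}

```text
t: 21.08
tcp_pos: [0.5386, 0.0776, 0.0628]
ee_rot: [0.0, 1.0, -0.0, -0.001]
contact_force: [-5.0, 0.4, -0.7]
width: 0.0002
grip_force: 2.0
```

Call:
{"api": "move_arm", "payload": {"motion": [[0,[0.001,0,0],[0,0,0]],[0,[0.0015,0,0],[0,0,0]],[0,[0.0015,0,0],[0,0,0]]]}}

```text
t: 21.45
tcp_pos: [0.5397, 0.0776, 0.0626]
ee_rot: [0.0, 1.0, -0.0, -0.001]
contact_force: [-6.0, 0.6, -0.1]
width: 0.0004
grip_force: 2.4
```

All three levers are over. Next comes the slide tab.

Call:
{"api": "move_arm", "payload": {"motion": [[0,[-0.02,0,0],[0,0,0]],[0,[-0.02,0,-0.05],[0,0,0]],[0,[0.01,0.03,-0.06],[0,0,0]],[0,[0.05,0.063,-0.06],[0,0,0]],[0,[0.0715,0.063,-0.06],[0,0,0]],[0,[0.0715,0.063,-0.02],[0,0,0]],[0,[0.0715,0.063,0],[0,0,0]],[0,[0.0715,0.063,0.008],[0,0,0]],[0,[0.0715,0.063,0.014],[0,0,0]],[0,[0.0715,0.063,0.014],[0,0,0]]]}}

```text
t: 22.7
tcp_pos: [0.6127, 0.0147, 0.0495]
ee_rot: [0.0, 1.0, -0.0, 0.001]
contact_force: [0.0, 0.5, 0.1]
width: 0.0
grip_force: 0.0
```

Run:
```python
from workcell import *
from h import *
import cv2
o=observe(); print(o["tcp_pos"],o["contact_force"])
c=camera("side"); w=cloud(c); q=w.reshape(-1,3)
for y in (.158,.078,-.002):
    t=q[(abs(q[:,1]-y)<.013)&(q[:,0]>.47)&(q[:,0]<.59)&(q[:,2]>.09)&(q[:,2]<.118)]
    if len(t): print(y,len(t),.5+np.arctan2(t[:,0]-.5325,t[:,2]-.055).mean(),t.max(0))
cv2.imwrite("pics/s4.png",cv2.resize(c["color"][130:280,230:380,::-1],(600,600),interpolation=cv2.INTER_CUBIC))
```

```text
[0.61269871 0.01474073 0.04952173] [0.04548553 0.50318363 0.1316234 ]
0.158 48 0.9662157537101128 [0.56823003 0.1709569  0.11181844]
0.078 41 0.9513365030199172 [0.56493225 0.09088074 0.11222235]
-0.002 37 0.9574937834545418 [0.56628577 0.01081339 0.11108694]
```

View pics/s4.png

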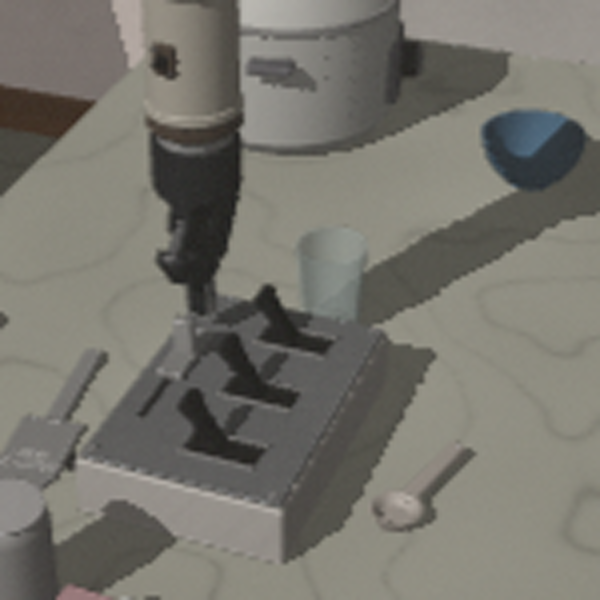

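All three levers lean to the far side at crop (190,395), (230,345) and (265,290). The finger at (200,295) stands behind the tab at (185,340). Now I'll push the tab left.

Call:
{"api": "move_arm", "payload": {"motion": [[0,[0,-0.008,0],[0,0,0]],[0,[0,-0.014,0],[0,0,0]],[0,[0,-0.019,0],[0,0,0]],[0,[0,-0.023,0],[0,0,0]],[0,[0,-0.027,0],[0,0,0]],[0,[0,-0.03,0],[0,0,0]],[0,[0,-0.03,0],[0,0,0]]]}}

```text
t: 23.62
tcp_pos: [0.6124, 0.0448, 0.0491]
ee_rot: [-0.0, 1.0, -0.0, 0.0]
contact_force: [0.7, -1.6, 0.4]
width: 0.0001
grip_force: 0.5
```

Call:
{"api": "move_arm", "payload": {"motion": [[0,[0,-0.003,0],[0,0,0]],[0,[0,-0.006,0],[0,0,0]],[0,[0,-0.006,0],[0,0,0]]]}}

```text
t: 24.0
tcp_pos: [0.6124, 0.0511, 0.049]
ee_rot: [-0.0, 1.0, -0.0, 0.0]
contact_force: [0.3, -1.1, 0.2]
width: 0.0001
grip_force: 0.5
```

Call:
{"api": "move_arm", "payload": {"motion": [[0,[0,-0.004,0],[0,0,0]],[0,[0,-0.008,0],[0,0,0]],[0,[0,-0.012,0],[0,0,0]],[0,[0,-0.016,0],[0,0,0]],[0,[0,-0.018,0],[0,0,0]],[0,[0,-0.018,0],[0,0,0]]]}}

```text
t: 24.75
tcp_pos: [0.6121, 0.0693, 0.049]
ee_rot: [-0.0, 1.0, -0.0, -0.0]
contact_force: [-0.4, -0.3, -0.5]
width: 0.0
grip_force: 0.4
```

Call:
{"api": "move_arm", "payload": {"motion": [[0,[0,-0.002,0],[0,0,0]],[0,[0,-0.003,0],[0,0,0]],[0,[0,-0.003,0],[0,0,0]]]}}

```text
t: 25.12
tcp_pos: [0.6122, 0.0716, 0.049]
ee_rot: [0.0, 1.0, -0.0, -0.0]
contact_force: [0.1, -2.2, 0.2]
width: -0.0003
grip_force: 0.9
```

Call:
{"api": "move_arm", "payload": {"motion": [[0,[0,-0.002,0],[0,0,0]],[0,[0,-0.003,0],[0,0,0]],[0,[0,-0.003,0],[0,0,0]]]}}

```text
t: 25.5
tcp_pos: [0.6122, 0.0747, 0.049]
ee_rot: [-0.0, 1.0, -0.0, -0.0]
contact_force: [-0.7, -1.8, 1.0]
width: 0.0003
grip_force: 1.0
```

Call:
{"api": "move_arm", "payload": {"motion": [[0,[0,-0.002,0],[0,0,0]],[0,[0,-0.002,0],[0,0,0]]]}}

```text
t: 25.75
tcp_pos: [0.6122, 0.0761, 0.049]
ee_rot: [0.0, 1.0, -0.001, -0.0]
contact_force: [-0.5, -3.8, 1.9]
width: 0.0001
grip_force: 2.0
```

Call:
{"api": "move_arm", "payload": {"motion": [[0,[0,-0.002,0],[0,0,0]],[0,[0,-0.002,0],[0,0,0]]]}}

```text
t: 26.0
tcp_pos: [0.6122, 0.0774, 0.049]
ee_rot: [0.001, 1.0, -0.001, -0.0]
contact_force: [-0.7, -5.1, 1.9]
width: 0.0001
grip_force: 2.7
```

The tab is on its rubber stop. I'll back off, lift clear and check.

Call:
{"api": "move_arm", "payload": {"motion": [[0,[0,-0.001,0],[0,0,0]],[0,[0,-0.001,0],[0,0,0]],[0,[0,0.006,0],[0,0,0]],[0,[0,0.02,0],[0,0,0]],[0,[0,0.02,-0.06],[0,0,0]],[0,[0,0.02,-0.12],[0,0,0]],[0,[-0.06,0.08,-0.15],[0,0,0]],[0,[-0.1,0.14,-0.16],[0,0,0]],[0,[-0.12,0.2,-0.16],[0,0,0]],[0,[-0.14,0.25,-0.16],[0,0,0]],[0,[-0.14,0.3,-0.16],[0,0,0]],[0,[-0.14,0.3,-0.16],[0,0,0]]]}}

```text
t: 27.5
tcp_pos: [0.4702, -0.2269, 0.2089]
ee_rot: [0.001, 1.0, -0.004, 0.0]
contact_force: [0.6, 0.3, -0.2]
width: -0.0
grip_force: 0.0
```

Run:
```python
from workcell import *
from h import *
import cv2
o=observe(); print(o["tcp_pos"],o["contact_force"])
c=camera("top"); w=cloud(c); q=w.reshape(-1,3); w0=cloud(np.load("top1.npz")).reshape(-1,3)
for a in (w0,q):
    t=a[(abs(a[:,0]-.6125)<.02)&(abs(a[:,1]-.078)<.07)&(a[:,2]>.085)&(a[:,2]<.11)]; print("tab",len(t),t.mean(0),t.min(0),t.max(0))
for y in (.158,.078,-.002):
    t=q[(abs(q[:,1]-y)<.011)&(q[:,0]>.47)&(q[:,0]<.59)&(q[:,2]>.098)&(q[:,2]<.118)]
    if len(t): print(y,len(t),t.mean(0),.5+np.arctan2(t[:,0]-.5325,t[:,2]-.055).mean())
cv2.imwrite("pics/t5.png",cv2.resize(c["color"][150:300,90:340,::-1],(800,480),interpolation=cv2.INTER_CUBIC))
```

```text
[ 0.47022984 -0.22693789  0.20892037] [ 0.61651798  0.25869856 -0.16744062]
tab 21 [0.61096823 0.05311162 0.0970465 ] [0.60377984 0.04983639 0.08703249] [0.61975787 0.05623241 0.10388306]
tab 24 [0.61143491 0.09262097 0.0982385 ] [0.60354005 0.08804201 0.09141972] [0.62015037 0.09764499 0.10296907]
0.158 39 [0.55940896 0.15824838 0.10586115] 0.9853676155487405
0.078 39 [0.55788863 0.07731274 0.10428928] 0.9730932329779894
-0.002 36 [ 0.55867218 -0.00082359  0.10559605] 0.977171980096363
```

View pics/t5.png

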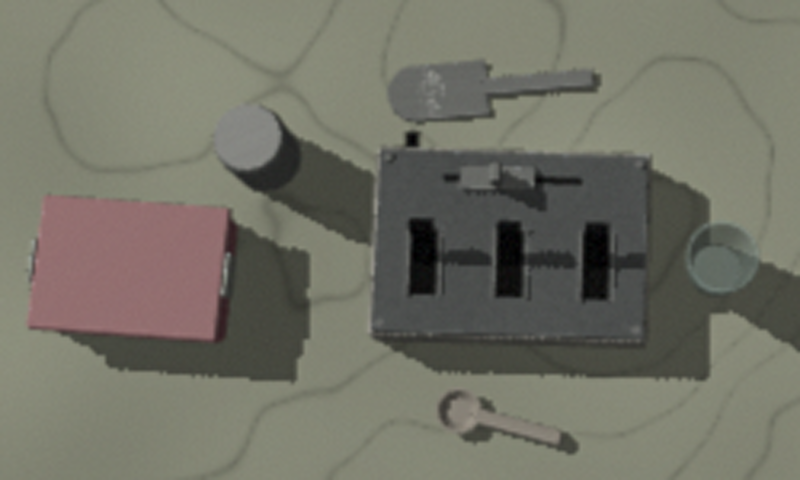

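The tab has moved about 39 mm, so it is home. All three levers lie on their stops, with forces rising to 6–7 N there. The bystanders are undisturbed and the arm is clear, so I'll hand in.

```bash
python3 -c "
from workcell import *
print(finish_job())"
```

```text
the job is handed in; nothing more can be done
None
```

The job is handed in at about 27.6 s: the levers went over in the order left, right, middle, and the locking tab was then slid home to the left. The highest force was about 10 N, and the other things on the ledge looked undisturbed in the last picture.

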